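Point out the next test: sample, reagent, strips

ROBOT

A 6-joint arm with a two-finger parallel gripper is mounted at the origin on a cart in front of the work surface, level with it; the furniture and walls round the work are solid. World frame = base frame: x ahead of the robot, y to its left, z up, the work surface at z = 0. Lengths are in m, angles in rad, forces in N, time in s.
With the tool pointing down it reaches from about 0.4 to 0.825 m from the base axis. Payload 7 kg.
Tool frame: the origin (TCP) lies between the finger pads; the fingertips stand robot.tips_ahead ahead of it and the grasp point (between the pads) lies 2 mm behind it (robot.tips_ahead is the distance from the TCP to the fingertips, in m); z points along the fingers, y is the line along which they close (so a half turn about z gives the same grasp; the last joint's range is limited). The gripper opens to 85 mm and grips with 20 to 120 N. Pads are 22 mm wide; open, the fingers measure 114 mm over their backs; the gripper's body (76 mm by 85 mm) begins 54 mm behind the grasp point. The pads swing forward as they close: fully open they stand 13 mm farther back than shut.
Start: joints at [1.582, 0.359, 0.012, 0, -1.224, -0.288], TCP at [0.184, 0.649, 0.248] pointing down, gripper open.
Joint ranges: [-3.07, 3.07], [-1.43, 2.12], [-1.02, 1.25], [-3.03, 1.67], [-3.05, -0], [-3.03, 3.03]. Speed limits (rad/s): [2.39, 2.39, 3.01, 3.14, 3.14, 3.14].

INTERFACE

Orientations are given as a rotation vector (axis times angle).
In Python, from plant import robot, snapshot, camera_params gives the robot as it stands.
- The arm moves only by the tool arm_command, never from a script. Its argument "targets" is a list of rows, each an object with "twist": the turn, a rotation vector about the tool's x, y, z as a fraction of full scale, a list of three; "linear": the shift along the tool's x, y, z as a fraction of full scale, a list of three; "gripper": the closure, from -1 (fully open) to 1 (shut). A call has exactly 10 rows; each row is the pose to reach, as a shift and turn from the pose commanded when the call began, along the tool's axes at that moment, turning the shorter way round; what a row does not reach only later rows make up. Full scale, the value 1, is 0.6 m for a shift and 2 pi rad for a turn. A row lasts 1/10 s, in which the tool goes at most 50 mm and 8.59 degrees, less where a joint would pass 70% of its speed; a pose out of reach is approached as far as the arm can. A call with a number of a shift or a turn outside -1 to 1 is refused whole. A call with a gripper value outside its range is refused whole. The fingers move at their own pace and stop on an object; "squeeze" is the grip in N (left out, the last holds). Time passes only in rows, so rows that repeat a pose let the fingers close, or fill a call up. It gives the time, the measured TCP pose, the force, the opening and the grip force at its end, in the units of the state.
- robot.sense(): the state, without advancing time (a new reading comes with each control period).
- snapshot(name): name is "side" or "top"; returns (picture, depth): 420x560x3 uint8, red, green, blue; 420x560 float32, m along the optical axis (not along the pixel's ray), 0 where there is no reading.
- camera_params(name): a dict with "fx", "fy", "cx", "cy" (pixels), "view" (4x4, takes a point from world to camera coordinates). Camera axes: x right, y down, z forward; pixel columns grow to the right and rows downward; lengths in m; the calibration is good to about 2 mm. A picture is of the moment at which its call begins. camera_params takes no time and is no camera call.
- robot.finish_job(): hands the job in; it is judged then, once.
The state is a dict: "time_s": time; "qpos": joint angles; "joint_velocities": joint speeds; "tau": joint torques, N m; "eef_pos": TCP position; "eef_rot": TCP orientation; "ft_force": force on the tool from outside, world axes, zero at the start; "torque": the same for the moment, N m; "gripper_width": opening from 0.0 (shut) to 1.0 (fully open); "grip_force": force on a finger pad.
Only numpy, scipy, OpenCV 4.12 (cv2) and the standard library are available. Lean on these libraries where they do the work, as an engineer would, in place of code of your own. Each camera call takes 0.05 s, during which the arm holds its last target. There are 200 camera calls.

TASK

Show your colleague what the next test needs, by pointing from above with the fingertips (best with the fingers closed), two or three centimetres above the middle of each item, for at least two seconds: first the specimen cup with the red lid, then the brown dropper bottle, then the test-strip vial with the orange lid, and finish still pointing at that vial. Do not point at the other cup, bottle or vial: pass well above them. Do not touch or shift any of these things or the carton, marker and petri dish near them.

Things in the scene. Friction and masses are not known exactly. Their poses are not given: they have to be found in the camera images.
- cup_red: specimen cup with a red screw lid, 60 mm across, 67 mm high, standing upright and loose on the worktop; first to be pointed at. Origin at the centre of its underside, z up.
- cup_red_top (a point): centre of the top of the specimen cup with a red screw lid, 67 mm above its underside, on its axis
- bottle_brown: brown dropper bottle with a red rubber bulb on a black collar, 35 mm across, bulb 17 mm across, 112 mm high, standing upright and loose on the worktop; second to be pointed at. Origin at the centre of its underside, z up.
- bottle_brown_top (a point): centre of the top of the brown dropper bottle with a red rubber bulb on a black collar, 112 mm above its underside, on its axis
- vial_orange: white test-strip vial with an orange snap lid, 39 mm across, 102 mm high, standing upright and loose on the worktop; third to be pointed at. Origin at the centre of its underside, z up.
- vial_orange_top (a point): centre of the top of the white test-strip vial with an orange snap lid, 102 mm above its underside, on its axis
- cup_blue: specimen cup with a blue screw lid, 60 mm across, 67 mm high, standing upright and loose on the worktop; not part of this test, not to be pointed at. Origin at the centre of its underside, z up.
- cup_blue_top (a point): centre of the top of the specimen cup with a blue screw lid, 67 mm above its underside, on its axis
- bottle_white: white dropper bottle with a red rubber bulb on a black collar, 35 mm across, bulb 17 mm across, 112 mm high, standing upright and loose on the worktop; not part of this test, not to be pointed at. Origin at the centre of its underside, z up.
- bottle_white_top (a point): centre of the top of the white dropper bottle with a red rubber bulb on a black collar, 112 mm above its underside, on its axis
- vial_blue: white test-strip vial with a blue snap lid, 39 mm across, 102 mm high, standing upright and loose on the worktop; not part of this test, not to be pointed at. Origin at the centre of its underside, z up.
- vial_blue_top (a point): centre of the top of the white test-strip vial with a blue snap lid, 102 mm above its underside, on its axis
- carton: white reagent carton with a purple band, 50 x 70 x 56 mm high; a bystander, loose on the worktop. Origin at the centre of its underside.
- marker: white marker pen with a blue cap, lying, 13 x 132 x 14 mm high; a bystander, loose on the worktop. Origin at the centre of its underside.
- dish: petri dish, 62 mm across, 14 mm high; a bystander, loose on the worktop. Origin at the centre of its underside.
There are look-alikes about, which are no part of the job. Leave any purple look-alike of the bottle_brown alone.

How it is judged:
On the way, in this order (a step that is already met when the one before it is completed fails the run):
1. The fingertips dwell just above the red-lidded cup for two seconds (horizontal distance between the grasp point and cup_red_top below 0.02 m and z of the grasp point in the frame of cup_red_top between 0.022 and 0.075 m), for 1.9 s.
2. then just above the brown dropper bottle for two seconds (horizontal distance between the grasp point and bottle_brown_top below 0.02 m and z of the grasp point in the frame of bottle_brown_top between 0.022 and 0.075 m), for 1.9 s.
3. then just above the orange-lidded strip vial for two seconds (horizontal distance between the grasp point and vial_orange_top below 0.02 m and z of the grasp point in the frame of vial_orange_top between 0.022 and 0.075 m), for 1.9 s.
At the end, for the whole second after the job is handed in: The robot is still pointing at the orange-lidded vial (grasp point within 20 mm of its axis and 22 to 75 mm above its lid, so that the fingertips are roughly 3 to 56 mm above it), and every cup, bottle, vial and bystander stands where it stood, within 6 mm, upright (all of step 3 and distance of each of cup_red, bottle_brown, vial_orange, cup_blue, bottle_white, vial_blue, carton, marker, dish from where it was at the start of the episode below 0.006 m and angle between each of cup_red, bottle_brown, vial_orange, cup_blue, bottle_white, vial_blue's own z axis and vertical below 0.1 rad); the robot touches nothing.
It fails at once if a cup, bottle, vial or bystander is touched (contact force between any of the fingers, the arm and cup_red above 0.3 N or contact force between any of the fingers, the arm and bottle_brown above 0.3 N or contact force between any of the fingers, the arm and vial_orange above 0.3 N or contact force between any of the fingers, the arm and cup_blue above 0.3 N or contact force between any of the fingers, the arm and bottle_white above 0.3 N or contact force between any of the fingers, the arm and vial_blue above 0.3 N or contact force between any of the fingers, the arm and carton above 0.3 N or contact force between any of the fingers, the arm and marker above 0.3 N or contact force between any of the fingers, the arm and dish above 0.3 N).
It fails at once if a cup, bottle, vial or bystander is shifted by more than 10 mm, lifted or carried (distance of any of cup_red, bottle_brown, vial_orange, cup_blue, bottle_white, vial_blue, carton, marker, dish from where it was at the start of the episode above 0.01 m).
It fails at once if the robot points at the wrong cup, bottle or vial (grasp point within 25 mm of its axis and less than 75 mm above its top) ((horizontal distance between the grasp point and cup_blue_top below 0.025 m and z of the grasp point in the frame of cup_blue_top below 0.075 m) or (horizontal distance between the grasp point and bottle_white_top below 0.025 m and z of the grasp point in the frame of bottle_white_top below 0.075 m) or (horizontal distance between the grasp point and vial_blue_top below 0.025 m and z of the grasp point in the frame of vial_blue_top below 0.075 m)).
It also fails if it takes over 53 s, if anything falls off the work surface, if the arm or the gripper's body presses on something with over 40 N, if the wrist force passes 120 N, or if a joint passes its speed limit or range.

## Working session

There is one attempt and no reset: what is moved stays moved. The work goes in short steps, Python scripts to look and compute and a tool call to move; the robot and the scene stay as the last step left them, time stands still between calls to the robot, and variables do not carry over. Pictures are saved under pics/ and viewed, at most 10 in all, crops included, and the job is handed in when it is done.

Besides the shell and the picture viewer there is one more tool, called after "Emit:" as name(argument=value, ...) on one line, values as JSON. arm_command: Moves the arm, as the interface text tells. Shift numbers are shares of 0.6 m and turn numbers shares of 2 pi rad, none past 1 either way. Its arguments: {"type":"object","properties":{"targets":{"type":"array"},"squeeze":{"type":"number"}},"required":["targets"]}

```bash
mkdir -p pics; python3 - <<'E'
from plant import robot, snapshot, camera_params
import cv2,numpy as np
for n in ("top","side"):
    p,d=snapshot(n); cv2.imwrite(f"pics/{n}.png",p[...,::-1]); np.savez(f"{n}.npz",p=p,d=d)
s=robot.sense(); print({k:s[k] for k in("time_s","eef_pos","eef_rot","gripper_width")},robot.tips_ahead)
for n in ("top","side"): print(camera_params(n))
E
```

```text
{'time_s': 0.1, 'eef_pos': array([0.18436505, 0.64892559, 0.2474732 ]), 'eef_rot': array([ 3.11009919e+00, -4.33326139e-01, -1.20865761e-04]), 'gripper_width': 0.99955837516822} 0.017
{'fx': 486.01661695863606, 'fy': 486.01661695863606, 'cx': 283.2912520379748, 'cy': 205.84429588339881, 'view': array([[ 0.00348037, -0.99980679,  0.01934616,  0.27587387],
       [-0.99574641, -0.00524617, -0.09198673,  0.49176352],
       [ 0.09207045, -0.01894372, -0.99557228,  1.10143261],
       [ 0.        ,  0.        ,  0.        ,  1.        ]])}
{'fx': 535.1434664434494, 'fy': 535.1434664434494, 'cx': 281.1724911373861, 'cy': 201.57881665861456, 'view': array([[ 0.8604747 ,  0.5094322 , -0.0078815 , -0.57073062],
       [ 0.34780151, -0.59863024, -0.72157879,  0.09253777],
       [-0.37231357,  0.6181591 , -0.69228746,  0.98620637],
       [ 0.        ,  0.        ,  0.        ,  1.        ]])}
```

View pics/top.png

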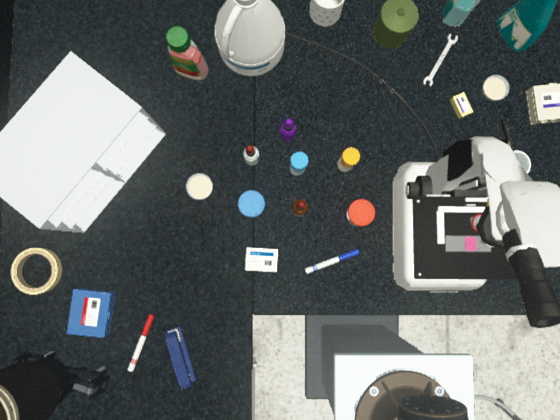

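View pics/side.png

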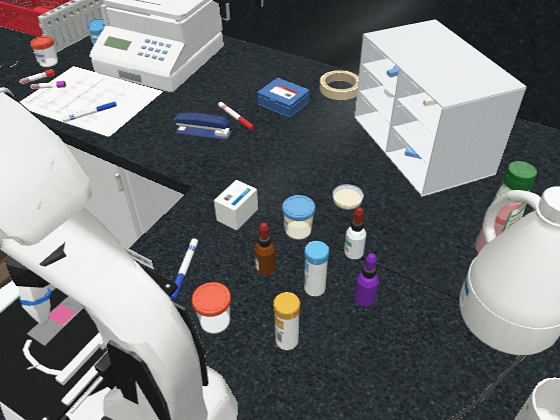

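Top view:
- **Red lids:** cup at (361,212). Another red-lidded cup stands far off at (43,48) in the side view and is not part of the group.
- **Droppers:** brown (300,207), white (251,155), purple look-alike (288,128).
- **Vials:** orange (350,157), blue (299,162).
- **Other items:** blue cup (251,204), carton (262,260), marker (332,262), dish (200,187).

Next I check the three choices in a close crop.

```bash
cat > h.py <<'E'
import numpy as np
from plant import camera_params
def at_z(n,u,v,z):
    c=camera_params(n); V=c["view"]; R,t=V[:3,:3],V[:3,3]
    o=-R.T@t; r=R.T@np.array([(u-c["cx"])/c["fx"],(v-c["cy"])/c["fy"],1])
    return o+r*(z-o[2])/r[2]
def proj(n,P):
    c=camera_params(n); q=c["view"][:3]@np.append(P,1)
    return q[0]/q[2]*c["fx"]+c["cx"], q[1]/q[2]*c["fy"]+c["cy"]
E
python3 - <<'E'
from h import *
import cv2
im=cv2.imread("pics/top.png"); cv2.imwrite("pics/crop.png",cv2.resize(im[110:280,180:390],None,fx=3.5,fy=3.5,interpolation=cv2.INTER_CUBIC))
im=cv2.imread("pics/side.png"); cv2.imwrite("pics/crops.png",cv2.resize(im[180:360,180:400],None,fx=3.3,fy=3.3,interpolation=cv2.INTER_CUBIC))
E
```

```text
(no output)
```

View pics/crop.png

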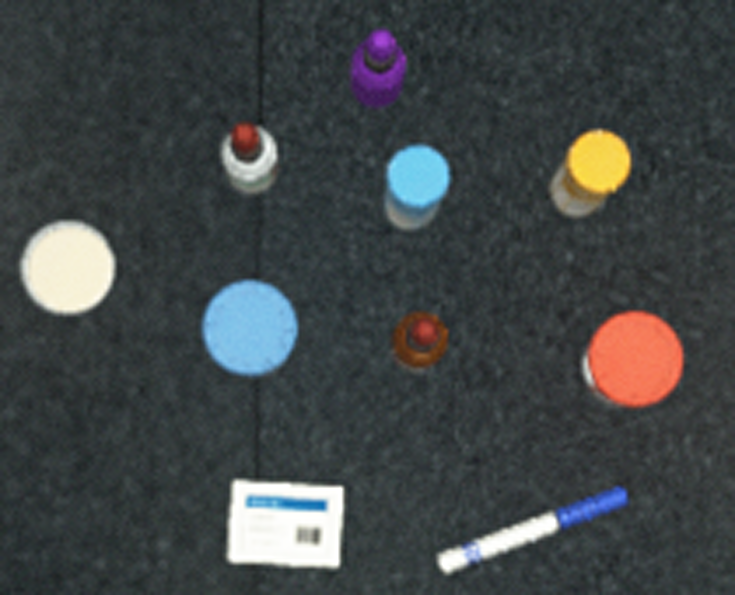

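View pics/crops.png

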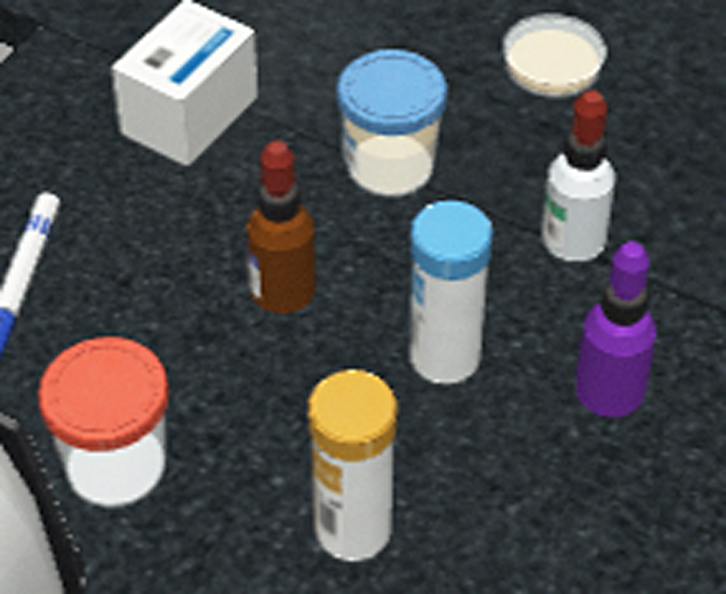

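The crop confirms it: red lid centre (635,359), brown bottle's bulb (425,331), orange lid (599,162). These are all crop pixels.

```bash
python3 - <<'E'
from h import *
from plant import robot
from scipy.spatial.transform import Rotation as R
s=robot.sense(); M=R.from_rotvec(s["eef_rot"]).as_matrix(); p=s["eef_pos"]
np.set_printoptions(precision=4,suppress=True); print(p); print(M)
T={"red":(635,359,.067),"brown":(425,331,.112),"orange":(599,162,.102),"bluevial":(417,176,.102),"bluecup":(250,328,.067),"white":(245,138,.112),"purple":(380,45,.112)}
for k,(u,v,z) in T.items():
    P=at_z("top",180+u/3.5,110+v/3.5,z); print(k,P, "r",np.hypot(*P[:2]),"toolshift",M.T@(P-p)/.6)
for k,u,v,z in(("red",104,390,.067),("brown",277,148,.112),("orange",353,405,.102)): print(k,at_z("side",180+u/3.3,180+v/3.3,z))
E
```

```text
[0.1844 0.6489 0.2475]
[[ 0.9619 -0.2734 -0.0003]
 [-0.2734 -0.9619 -0.0014]
 [ 0.0001  0.0014 -1.    ]]
red [0.4722 0.1058 0.067 ] r 0.48386895717807177 toolshift [0.7088 0.7392 0.3019]
brown [0.485  0.2413 0.112 ] r 0.5416873298894767 toolshift [0.6676 0.5162 0.2266]
orange [0.5915 0.1331 0.102 ] r 0.6062403487815042 toolshift [0.8876 0.6412 0.2435]
bluevial [0.5819 0.2457 0.102 ] r 0.6316324545490257 toolshift [0.821  0.465  0.2432]
bluecup [0.4906 0.3493 0.067 ] r 0.6022153161187287 toolshift [0.6274 0.3404 0.3014]
white [0.6028 0.3514 0.112 ] r 0.6976912158161763 toolshift [0.8063 0.2861 0.2263]
purple [0.6614 0.269  0.112 ] r 0.7140425103658561 toolshift [0.9379 0.3914 0.2265]
red [0.4782 0.1028 0.067 ]
brown [0.4893 0.2403 0.112 ]
orange [0.5955 0.1326 0.102 ]
```

```bash
python3 - <<'E'
from h import *
np.set_printoptions(precision=2,suppress=True,linewidth=200)
c=camera_params("top"); V=c["view"]; d=np.load("top.npz")["d"]
v,u=np.mgrid[:420,:560]; q=np.stack([(u-c["cx"])/c["fx"]*d,(v-c["cy"])/c["fy"]*d,d],-1)
W=(q-V[:3,3])@V[:3,:3]; W[d==0]=np.nan
print("cols y 0.2..-0.3, rows x .75...1: max height")
ys=np.arange(.2,-.32,-.04)
print(ys)
for x in np.arange(.75,.1,-.05):
    r=[]
    for y in ys:
        m=(abs(W[...,0]-x)<.025)&(abs(W[...,1]-y)<.02); r.append(np.nanmax(W[...,2][m]) if m.any() else np.nan)
    print("%.2f"%x,np.array(r))
E
```

```text
cols y 0.2..-0.3, rows x .75...1: max height
[ 0.2   0.16  0.12  0.08  0.04 -0.   -0.04 -0.08 -0.12 -0.16 -0.2  -0.24 -0.28]
0.75 [0.   0.01 0.01 0.01 0.01 0.01 0.01 0.01 0.03 0.03 0.02 0.02 0.01]
0.70 [0.01 0.01 0.01 0.01 0.01 0.01 0.02 0.01 0.02 0.03 0.01 0.02 0.01]
0.65 [0.01 0.01 0.   0.01 0.   0.01 0.02 0.03 0.01 0.01 0.01 0.02 0.01]
0.60 [0.01 0.11 0.11 0.01 0.   0.07 0.31 0.31 0.31  nan  nan  nan 0.01]
0.55 [0.01 0.01 0.1  0.01 0.02 0.13 0.36 0.34 0.35  nan  nan  nan 0.01]
0.50 [0.01 0.   0.07 0.07 0.2  0.2  0.44 0.45 0.44  nan  nan  nan  nan]
0.45 [0.   0.   0.07 0.07 0.2  0.21 0.48 0.48 0.47  nan  nan  nan  nan]
0.40 [0.01 0.01 0.02 0.01 0.2  0.2  0.5  0.5  0.2  0.2   nan  nan  nan]
0.35 [0.02 0.02 0.01 0.   0.2  0.2  0.53 0.5  0.2  0.2   nan  nan  nan]
0.30 [0.01 0.01 0.01 0.01 0.01 0.07 0.54 0.52 0.07 0.07 0.01 0.   0.  ]
0.25 [0.   0.01 0.01 0.01 0.   0.   0.01 0.   0.   0.01 0.   0.   0.  ]
0.20 [nan nan nan nan nan nan nan nan nan nan nan nan nan]
0.15 [-0.84  0.    0.01  0.01  0.    0.01  0.01  0.01  0.01  0.   -0.76 -0.84 -0.84]
```

```bash
python3 - <<'E'
from h import *
np.set_printoptions(precision=3,suppress=True,linewidth=200)
for n in("top","side"):
    c=camera_params(n); V=c["view"]; d=np.load(n+".npz")["d"]
    v,u=np.mgrid[:420,:560]; q=np.stack([(u-c["cx"])/c["fx"]*d,(v-c["cy"])/c["fy"]*d,d],-1)
    W=((q-V[:3,3])@V[:3,:3])[d>0]
    for x in np.arange(.54,.3,-.02):
        b=W[(abs(W[:,0]-x)<.01)&(W[:,1]<.2)&(W[:,1]>-.3)]
        print(n,"%.2f"%x,[(z0, round(b[m][:,1].max(),3)) if (m:=(b[:,2]>z0)&(b[:,2]<z0+.03)).any() else None for z0 in(.03,.08,.12,.15,.18,.21,.25,.3,.4,.5)])
E
```

```text
top 0.54 [(0.03, np.float64(0.017)), (0.08, np.float64(0.011)), (0.12, np.float64(-0.01)), (0.15, np.float64(-0.044)), (0.18, np.float64(-0.046)), (0.21, np.float64(-0.045)), (0.25, np.float64(-0.046)), (0.3, np.float64(-0.046)), None, None]
top 0.52 [(0.03, np.float64(0.017)), (0.08, np.float64(0.014)), (0.12, np.float64(0.006)), (0.15, np.float64(-0.044)), (0.18, np.float64(-0.046)), (0.21, np.float64(-0.046)), (0.25, np.float64(-0.06)), (0.3, np.float64(-0.051)), None, None]
top 0.50 [(0.03, np.float64(0.129)), (0.08, np.float64(0.012)), (0.12, np.float64(-0.01)), (0.15, np.float64(-0.043)), (0.18, np.float64(0.028)), (0.21, np.float64(-0.048)), (0.25, np.float64(-0.062)), None, (0.4, np.float64(-0.043)), None]
top 0.48 [(0.03, np.float64(0.018)), None, None, None, (0.18, np.float64(0.029)), (0.21, np.float64(-0.018)), None, (0.3, np.float64(-0.067)), (0.4, np.float64(-0.036)), None]
top 0.46 [(0.03, np.float64(0.134)), None, None, None, (0.18, np.float64(0.029)), (0.21, np.float64(-0.074)), None, (0.3, np.float64(-0.049)), (0.4, np.float64(-0.038)), None]
top 0.44 [(0.03, np.floa
[... 2314 characters left out ...]
, None, None, None, (0.18, np.float64(0.029)), None, (0.25, np.float64(-0.078)), None, None, None]
side 0.40 [None, None, None, None, (0.18, np.float64(-0.056)), None, None, None, None, None]
side 0.38 [(0.03, np.float64(-0.172)), None, None, None, (0.18, np.float64(-0.054)), None, None, None, None, None]
side 0.36 [(0.03, np.float64(-0.172)), None, None, None, (0.18, np.float64(-0.054)), None, None, None, None, None]
side 0.34 [(0.03, np.float64(-0.172)), None, None, None, (0.18, np.float64(-0.088)), None, None, None, None, None]
side 0.32 [(0.03, np.float64(-0.173)), None, None, None, None, None, None, None, None, None]
side 0.30 [None, None, None, None, None, None, None, None, None, None]
```

```bash
python3 - <<'E'
import cv2
im=cv2.imread("pics/top.png"); cv2.imwrite("pics/mic.png",cv2.resize(im[110:310,330:560],None,fx=3,fy=3,interpolation=cv2.INTER_CUBIC))
E
```

```text
(no output)
```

View pics/mic.png

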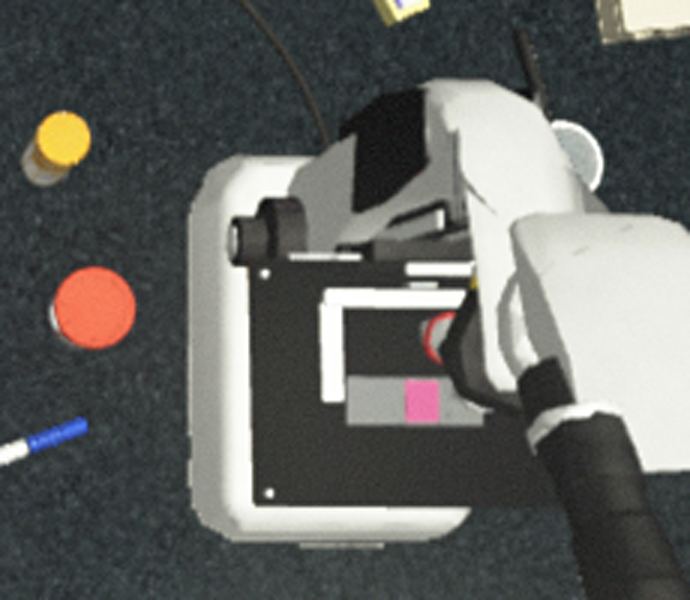

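Emit:
arm_command(targets=[{"twist": [0, 0, 0], "linear": [0.02, 0.02, 0], "gripper": 1}, {"twist": [0, 0, 0], "linear": [0.06, 0.062, 0], "gripper": 1}, {"twist": [0, 0, 0], "linear": [0.11, 0.114, 0], "gripper": 1}, {"twist": [0, 0, 0], "linear": [0.16, 0.166, 0], "gripper": 1}, {"twist": [0, 0, 0], "linear": [0.21, 0.218, 0], "gripper": 1}, {"twist": [0, 0, 0], "linear": [0.26, 0.27, 0], "gripper": 1}, {"twist": [0, 0, 0], "linear": [0.31, 0.321, 0], "gripper": 1}, {"twist": [0, 0, 0], "linear": [0.35, 0.363, 0], "gripper": 1}, {"twist": [0, 0, 0], "linear": [0.38, 0.394, 0], "gripper": 1}, {"twist": [0, 0, 0], "linear": [0.39, 0.404, 0], "gripper": 1}])

```text
time_s: 1.1
eef_pos: [0.3439, 0.3493, 0.2484]
eef_rot: [-3.111, 0.437, 0.0]
ft_force: [-0.2, 0.1, 0.4]
gripper_width: 0.003
grip_force: 0.0
```

Emit:
arm_command(targets=[{"twist": [0, 0, 0], "linear": [0.02, 0.02, 0], "gripper": 1}, {"twist": [0, 0, 0], "linear": [0.06, 0.062, 0], "gripper": 1}, {"twist": [0, 0, 0], "linear": [0.1, 0.104, 0], "gripper": 1}, {"twist": [0, 0, 0], "linear": [0.15, 0.155, 0], "gripper": 1}, {"twist": [0, 0, 0], "linear": [0.2, 0.207, 0], "gripper": 1}, {"twist": [0, 0, 0], "linear": [0.25, 0.259, 0], "gripper": 1}, {"twist": [0, 0, 0], "linear": [0.29, 0.3, 0], "gripper": 1}, {"twist": [0, 0, 0], "linear": [0.315, 0.327, 0], "gripper": 1}, {"twist": [0, 0, 0], "linear": [0.324, 0.336, 0], "gripper": 1}, {"twist": [0, 0, 0], "linear": [0.324, 0.336, 0], "gripper": 1}])

```text
time_s: 2.1
eef_pos: [0.4754, 0.1045, 0.248]
eef_rot: [3.111, -0.436, -0.001]
ft_force: [-1.3, 0.7, 0.1]
gripper_width: -0.003
grip_force: 0.0
```

```bash
python3 - <<'E'
from plant import snapshot
import cv2,numpy as np
a=cv2.resize(snapshot("top")[0][...,::-1][90:300,180:480],(400,280)); b=cv2.resize(snapshot("side")[0][...,::-1],(400,300))
cv2.imwrite("pics/hover.png",np.vstack([a,b]))
E
```

```text
(no output)
```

View pics/hover.png

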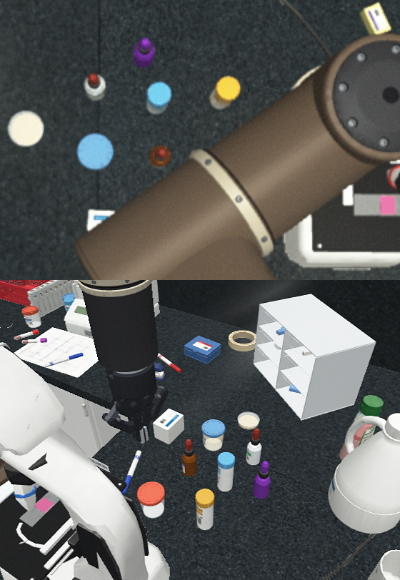

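The side view shows the closed gripper up-left of the red lid, and the arm's big links cover the red cup in the top view. I check how far the links are from the microscope before going down.

```bash
python3 - <<'E'
from h import *
from plant import snapshot,robot
np.set_printoptions(precision=2,suppress=True,linewidth=200)
print(proj("side",[.475,.105,.233]),robot.sense()["qpos"])
c=camera_params("top"); V=c["view"]; d=snapshot("top")[1]
v,u=np.mgrid[:420,:560]; q=np.stack([(u-c["cx"])/c["fx"]*d,(v-c["cy"])/c["fy"]*d,d],-1)
W=((q-V[:3,3])@V[:3,:3]); W[d==0]=np.nan
ys=np.arange(.4,-.24,-.04); print("     ",ys)
for x in np.arange(.65,.0,-.05):
    print("%.2f"%x,np.array([np.nanmax(W[...,2][m]) if (m:=(abs(W[...,0]-x)<.025)&(abs(W[...,1]-y)<.02)).any() else np.nan for y in ys]))
E
```

```text
(np.float64(198.34372073476203), np.float64(221.66427038943965)) [ 0.62  0.04 -0.39 -0.   -1.14  0.67]
      [ 0.4   0.36  0.32  0.28  0.24  0.2   0.16  0.12  0.08  0.04  0.   -0.04 -0.08 -0.12 -0.16 -0.2 ]
0.65 [0.   0.01 0.   0.12 0.08 0.01 0.   0.   0.01 0.01 0.01 0.02 0.02  nan  nan  nan]
0.60 [0.   0.12 0.06 0.11 0.11 0.01 0.11 0.11 0.01 0.01 0.01  nan  nan  nan  nan  nan]
0.55 [0.01 0.01 0.01 0.1  0.11 0.01 0.   0.1  0.   0.    nan  nan  nan 0.35  nan  nan]
0.50 [0.01 0.07 0.07 0.01 0.11 0.62 0.67 0.67 0.67 0.67  nan 0.44 0.44 0.44  nan  nan]
0.45 [0.   0.07 0.07 0.01 0.64 0.65 0.67 0.67 0.67 0.67  nan 0.48 0.48 0.46  nan  nan]
0.40 [0.   0.06 0.64 0.65 0.66 0.66 0.65 0.65 0.61 0.2  0.21 0.5  0.5  0.2  0.2   nan]
0.35 [0.01 0.62 0.65 0.66 0.68 0.68 0.63  nan  nan 0.2  0.2  0.53 0.5  0.2  0.2   nan]
0.30 [0.01 0.   0.65 0.67 0.7  0.71 0.72 0.7  0.   0.01 0.07 0.54 0.52 0.07 0.07 0.01]
0.25 [0.01 0.01  nan  nan 0.7  0.72 0.73 0.73  nan 0.   0.   0.01 0.01 0.01 0.   0.01]
0.20 [0.01 0.    nan  nan 0.65  nan  nan  nan  nan  nan  nan  nan  nan  nan  nan  nan]
0.15 [ 0.01  0.     nan   nan   nan   nan   nan   nan   nan   nan   nan  0.    0.    0.    0.01 -0.76]
0.10 [ 0.01  0.01 -0.84   nan   nan   nan  0.     nan   nan   nan   nan   nan  0.    0.    0.   -0.84]
0.05 [ 0.    0.01 -0.84 -0.84   nan -0.84  0.    0.01   nan   nan   nan   nan   nan  0.    0.     nan]
```

The wrist's lowest y is about 0.035. That clears the microscope stage (y 0.029, z 0.2) and its column (y below -0.02), so I go down.

Emit:
arm_command(targets=[{"twist": [0, 0, 0], "linear": [0, 0, 0.02], "gripper": 1}, {"twist": [0, 0, 0], "linear": [0, 0, 0.05], "gripper": 1}, {"twist": [0, 0, 0], "linear": [0, 0, 0.08], "gripper": 1}, {"twist": [0, 0, 0], "linear": [0, 0, 0.11], "gripper": 1}, {"twist": [0, 0, 0], "linear": [0, 0, 0.14], "gripper": 1}, {"twist": [0, 0, 0], "linear": [0, 0, 0.17], "gripper": 1}, {"twist": [0, 0, 0], "linear": [0, 0, 0.195], "gripper": 1}, {"twist": [0, 0, 0], "linear": [0, 0, 0.21], "gripper": 1}, {"twist": [0, 0, 0], "linear": [0, 0, 0.218], "gripper": 1}, {"twist": [0, 0, 0], "linear": [0, 0, 0.222], "gripper": 1}])

```text
time_s: 3.25
eef_pos: [0.4751, 0.1054, 0.1148]
eef_rot: [3.111, -0.432, -0.0]
ft_force: [0.4, 0.9, 0.2]
gripper_width: 0.003
grip_force: 0.0
```

```bash
python3 - <<'E'
from plant import snapshot
import cv2
cv2.imwrite("pics/red.png",cv2.resize(snapshot("side")[0][...,::-1][180:380,120:400],None,fx=2.5,fy=2.5))
E
```

```text
(no output)
```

View pics/red.png

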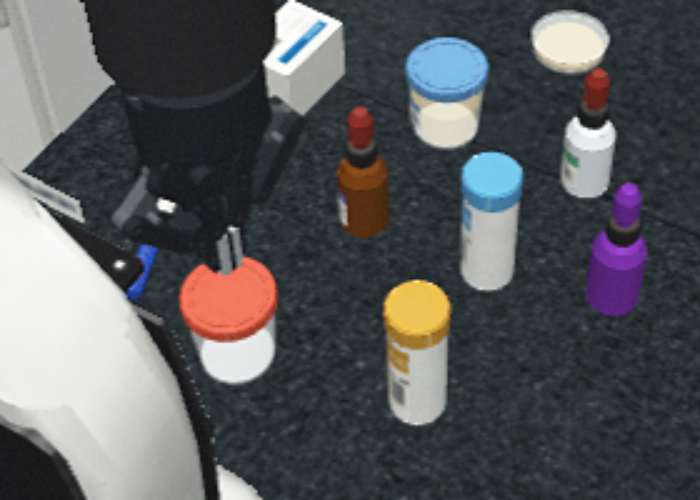

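Pointing at the red lid: tips (230,270), about 3 cm above lid centre (229,296). I hold here.

Emit:
arm_command(targets=[{"twist": [0, 0, 0], "linear": [0, 0, 0], "gripper": 1}, {"twist": [0, 0, 0], "linear": [0, 0, 0], "gripper": 1}, {"twist": [0, 0, 0], "linear": [0, 0, 0], "gripper": 1}, {"twist": [0, 0, 0], "linear": [0, 0, 0], "gripper": 1}, {"twist": [0, 0, 0], "linear": [0, 0, 0], "gripper": 1}, {"twist": [0, 0, 0], "linear": [0, 0, 0], "gripper": 1}, {"twist": [0, 0, 0], "linear": [0, 0, 0], "gripper": 1}, {"twist": [0, 0, 0], "linear": [0, 0, 0], "gripper": 1}, {"twist": [0, 0, 0], "linear": [0, 0, 0], "gripper": 1}, {"twist": [0, 0, 0], "linear": [0, 0, 0], "gripper": 1}])

```text
time_s: 4.3
eef_pos: [0.4752, 0.1051, 0.1151]
eef_rot: [3.111, -0.433, -0.0]
ft_force: [0.0, 0.1, -0.2]
gripper_width: 0.001
grip_force: 0.0
```

Emit:
arm_command(targets=[{"twist": [0, 0, 0], "linear": [0, 0, 0], "gripper": 1}, {"twist": [0, 0, 0], "linear": [0, 0, 0], "gripper": 1}, {"twist": [0, 0, 0], "linear": [0, 0, 0], "gripper": 1}, {"twist": [0, 0, 0], "linear": [0, 0, 0], "gripper": 1}, {"twist": [0, 0, 0], "linear": [0, 0, 0], "gripper": 1}, {"twist": [0, 0, 0], "linear": [0, 0, 0], "gripper": 1}, {"twist": [0, 0, 0], "linear": [0, 0, 0], "gripper": 1}, {"twist": [0, 0, 0], "linear": [0, 0, 0], "gripper": 1}, {"twist": [0, 0, 0], "linear": [0, 0, 0], "gripper": 1}, {"twist": [0, 0, 0], "linear": [0, 0, 0], "gripper": 1}])

```text
time_s: 5.3
eef_pos: [0.4752, 0.1051, 0.1151]
eef_rot: [-3.112, 0.433, -0.0]
ft_force: [0.9, 0.8, -0.4]
gripper_width: -0.002
grip_force: 0.0
```

Emit:
arm_command(targets=[{"twist": [0, 0, 0], "linear": [0, 0, 0], "gripper": 1}, {"twist": [0, 0, 0], "linear": [0, 0, 0], "gripper": 1}, {"twist": [0, 0, 0], "linear": [0, 0, 0], "gripper": 1}, {"twist": [0, 0, 0], "linear": [0, 0, 0], "gripper": 1}, {"twist": [0, 0, 0], "linear": [0, 0, -0.02], "gripper": 1}, {"twist": [0, 0, 0], "linear": [0, 0, -0.06], "gripper": 1}, {"twist": [0, 0, 0], "linear": [0, 0, -0.11], "gripper": 1}, {"twist": [0, 0, 0], "linear": [0, 0, -0.16], "gripper": 1}, {"twist": [0, 0, 0], "linear": [0, 0, -0.19], "gripper": 1}, {"twist": [0, 0, 0], "linear": [0, 0, -0.2], "gripper": 1}])

```text
time_s: 6.3
eef_pos: [0.4761, 0.1055, 0.2373]
eef_rot: [-3.109, 0.433, -0.005]
ft_force: [0.3, -0.5, -0.3]
gripper_width: 0.003
grip_force: 0.0
```

Emit:
arm_command(targets=[{"twist": [0, 0, 0], "linear": [-0.004, -0.02, 0], "gripper": 1}, {"twist": [0, 0, 0], "linear": [-0.01, -0.05, 0], "gripper": 1}, {"twist": [0, 0, 0], "linear": [-0.016, -0.085, 0], "gripper": 1}, {"twist": [0, 0, 0], "linear": [-0.023, -0.12, 0], "gripper": 1}, {"twist": [0, 0, 0], "linear": [-0.03, -0.155, 0], "gripper": 1}, {"twist": [0, 0, 0], "linear": [-0.036, -0.19, 0], "gripper": 1}, {"twist": [0, 0, 0], "linear": [-0.041, -0.214, 0], "gripper": 1}, {"twist": [0, 0, 0], "linear": [-0.043, -0.223, 0], "gripper": 1}, {"twist": [0, 0, 0], "linear": [-0.043, -0.223, 0], "gripper": 1}, {"twist": [0, 0, 0], "linear": [-0.043, -0.223, 0], "gripper": 1}])

```text
time_s: 7.3
eef_pos: [0.4868, 0.2405, 0.235]
eef_rot: [3.111, -0.434, -0.0]
ft_force: [1.1, -0.4, 0.4]
gripper_width: 0.0
grip_force: 0.0
```

Down to TCP z 0.159 over the brown bottle (shift 0.127).

Emit:
arm_command(targets=[{"twist": [0, 0, 0], "linear": [0, 0, 0.01], "gripper": 1}, {"twist": [0, 0, 0], "linear": [0, 0, 0.03], "gripper": 1}, {"twist": [0, 0, 0], "linear": [0, 0, 0.05], "gripper": 1}, {"twist": [0, 0, 0], "linear": [0, 0, 0.07], "gripper": 1}, {"twist": [0, 0, 0], "linear": [0, 0, 0.09], "gripper": 1}, {"twist": [0, 0, 0], "linear": [0, 0, 0.105], "gripper": 1}, {"twist": [0, 0, 0], "linear": [0, 0, 0.115], "gripper": 1}, {"twist": [0, 0, 0], "linear": [0, 0, 0.122], "gripper": 1}, {"twist": [0, 0, 0], "linear": [0, 0, 0.126], "gripper": 1}, {"twist": [0, 0, 0], "linear": [0, 0, 0.127], "gripper": 1}])

```text
time_s: 8.3
eef_pos: [0.487, 0.241, 0.1589]
eef_rot: [-3.112, 0.433, -0.0]
ft_force: [0.1, 0.3, 0.5]
gripper_width: 0.001
grip_force: 0.0
```

```bash
python3 - <<'E'
from plant import snapshot
import cv2
cv2.imwrite("pics/brown.png",cv2.resize(snapshot("side")[0][...,::-1][180:380,120:400],None,fx=2.5,fy=2.5))
E
```

```text
(no output)
```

View pics/brown.png

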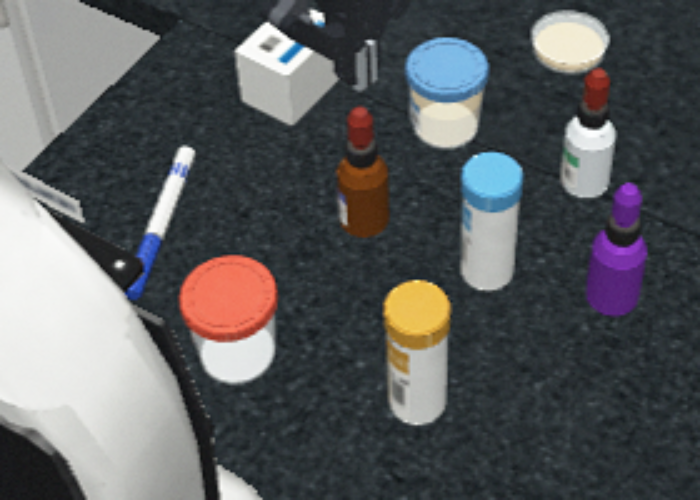

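Tips at (367,88), just above the brown bottle's bulb (360,112); nothing has moved. I hold, then lift and go across.

Emit:
arm_command(targets=[{"twist": [0, 0, 0], "linear": [0, 0, 0], "gripper": 1}, {"twist": [0, 0, 0], "linear": [0, 0, 0], "gripper": 1}, {"twist": [0, 0, 0], "linear": [0, 0, 0], "gripper": 1}, {"twist": [0, 0, 0], "linear": [0, 0, 0], "gripper": 1}, {"twist": [0, 0, 0], "linear": [0, 0, 0], "gripper": 1}, {"twist": [0, 0, 0], "linear": [0, 0, 0], "gripper": 1}, {"twist": [0, 0, 0], "linear": [0, 0, 0], "gripper": 1}, {"twist": [0, 0, 0], "linear": [0, 0, 0], "gripper": 1}, {"twist": [0, 0, 0], "linear": [0, 0, 0], "gripper": 1}, {"twist": [0, 0, 0], "linear": [0, 0, 0], "gripper": 1}])

```text
time_s: 9.35
eef_pos: [0.487, 0.2409, 0.1589]
eef_rot: [3.112, -0.433, -0.0]
ft_force: [-0.2, -0.4, 0.0]
gripper_width: 0.001
grip_force: 0.0
```

Emit:
arm_command(targets=[{"twist": [0, 0, 0], "linear": [0, 0, 0], "gripper": 1}, {"twist": [0, 0, 0], "linear": [0, 0, 0], "gripper": 1}, {"twist": [0, 0, 0], "linear": [0, 0, 0], "gripper": 1}, {"twist": [0, 0, 0], "linear": [0, 0, 0], "gripper": 1}, {"twist": [0, 0, 0], "linear": [0, 0, 0], "gripper": 1}, {"twist": [0, 0, 0], "linear": [0, 0, 0], "gripper": 1}, {"twist": [0, 0, 0], "linear": [0, 0, 0], "gripper": 1}, {"twist": [0, 0, 0], "linear": [0, 0, 0], "gripper": 1}, {"twist": [0, 0, 0], "linear": [0, 0, 0], "gripper": 1}, {"twist": [0, 0, 0], "linear": [0, 0, 0], "gripper": 1}])

```text
time_s: 10.35
eef_pos: [0.487, 0.2409, 0.1589]
eef_rot: [-3.112, 0.433, -0.0]
ft_force: [0.6, 0.3, -0.5]
gripper_width: -0.004
grip_force: 0.0
```

Emit:
arm_command(targets=[{"twist": [0, 0, 0], "linear": [0, 0, 0], "gripper": 1}, {"twist": [0, 0, 0], "linear": [0, 0, 0], "gripper": 1}, {"twist": [0, 0, 0], "linear": [0, 0, 0], "gripper": 1}, {"twist": [0, 0, 0], "linear": [0, 0, 0], "gripper": 1}, {"twist": [0, 0, 0], "linear": [0, 0, -0.02], "gripper": 1}, {"twist": [0, 0, 0], "linear": [0, 0, -0.05], "gripper": 1}, {"twist": [0, 0, 0], "linear": [0, 0, -0.08], "gripper": 1}, {"twist": [0, 0, 0], "linear": [0, 0, -0.11], "gripper": 1}, {"twist": [0, 0, 0], "linear": [0, 0, -0.125], "gripper": 1}, {"twist": [0, 0, 0], "linear": [0, 0, -0.13], "gripper": 1}])

```text
time_s: 11.35
eef_pos: [0.4873, 0.2412, 0.2384]
eef_rot: [-3.11, 0.433, -0.002]
ft_force: [-0.2, 0.3, -0.7]
gripper_width: -0.001
grip_force: 0.0
```

Emit:
arm_command(targets=[{"twist": [0, 0, 0], "linear": [0.018, 0.01, 0], "gripper": 1}, {"twist": [0, 0, 0], "linear": [0.05, 0.028, 0], "gripper": 1}, {"twist": [0, 0, 0], "linear": [0.085, 0.048, 0], "gripper": 1}, {"twist": [0, 0, 0], "linear": [0.12, 0.068, 0], "gripper": 1}, {"twist": [0, 0, 0], "linear": [0.155, 0.088, 0], "gripper": 1}, {"twist": [0, 0, 0], "linear": [0.185, 0.105, 0], "gripper": 1}, {"twist": [0, 0, 0], "linear": [0.208, 0.118, 0], "gripper": 1}, {"twist": [0, 0, 0], "linear": [0.22, 0.1245, 0], "gripper": 1}, {"twist": [0, 0, 0], "linear": [0.22, 0.1245, 0], "gripper": 1}, {"twist": [0, 0, 0], "linear": [0.22, 0.1245, 0], "gripper": 1}])

```text
time_s: 12.35
eef_pos: [0.5932, 0.1331, 0.2366]
eef_rot: [3.111, -0.434, -0.001]
ft_force: [-0.1, 0.5, 1.4]
gripper_width: 0.003
grip_force: 0.0
```

Down to TCP z 0.149 (shift 0.147).

Emit:
arm_command(targets=[{"twist": [0, 0, 0], "linear": [0, 0, 0.01], "gripper": 1}, {"twist": [0, 0, 0], "linear": [0, 0, 0.03], "gripper": 1}, {"twist": [0, 0, 0], "linear": [0, 0, 0.055], "gripper": 1}, {"twist": [0, 0, 0], "linear": [0, 0, 0.08], "gripper": 1}, {"twist": [0, 0, 0], "linear": [0, 0, 0.105], "gripper": 1}, {"twist": [0, 0, 0], "linear": [0, 0, 0.125], "gripper": 1}, {"twist": [0, 0, 0], "linear": [0, 0, 0.137], "gripper": 1}, {"twist": [0, 0, 0], "linear": [0, 0, 0.143], "gripper": 1}, {"twist": [0, 0, 0], "linear": [0, 0, 0.147], "gripper": 1}, {"twist": [0, 0, 0], "linear": [0, 0, 0.147], "gripper": 1}])

```text
time_s: 13.35
eef_pos: [0.5937, 0.133, 0.1488]
eef_rot: [-3.111, 0.433, -0.0]
ft_force: [-0.6, 1.1, -0.4]
gripper_width: -0.003
grip_force: 0.0
```

```bash
python3 - <<'E'
from plant import snapshot
import cv2
cv2.imwrite("pics/orange.png",cv2.resize(snapshot("side")[0][...,::-1][180:380,120:400],None,fx=2.5,fy=2.5))
E
```

```text
(no output)
```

View pics/orange.png

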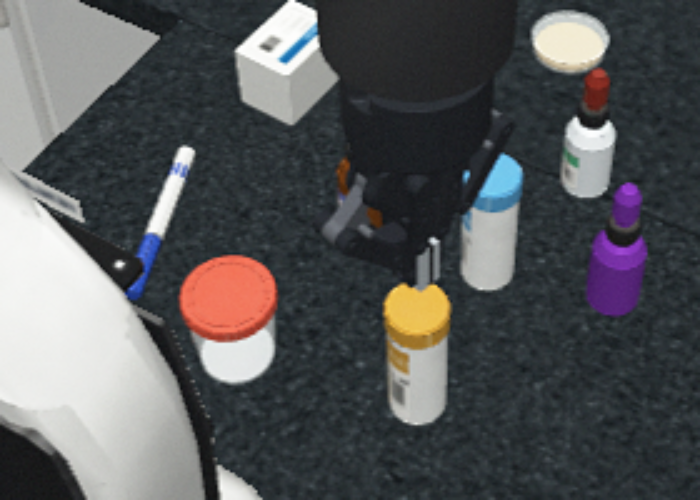

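Emit:
arm_command(targets=[{"twist": [0, 0, 0], "linear": [0, 0, 0], "gripper": 1}, {"twist": [0, 0, 0], "linear": [0, 0, 0], "gripper": 1}, {"twist": [0, 0, 0], "linear": [0, 0, 0], "gripper": 1}, {"twist": [0, 0, 0], "linear": [0, 0, 0], "gripper": 1}, {"twist": [0, 0, 0], "linear": [0, 0, 0], "gripper": 1}, {"twist": [0, 0, 0], "linear": [0, 0, 0], "gripper": 1}, {"twist": [0, 0, 0], "linear": [0, 0, 0], "gripper": 1}, {"twist": [0, 0, 0], "linear": [0, 0, 0], "gripper": 1}, {"twist": [0, 0, 0], "linear": [0, 0, 0], "gripper": 1}, {"twist": [0, 0, 0], "linear": [0, 0, 0], "gripper": 1}])

```text
time_s: 14.4
eef_pos: [0.5935, 0.133, 0.1487]
eef_rot: [3.112, -0.433, -0.0]
ft_force: [-0.1, -0.3, 0.2]
gripper_width: -0.001
grip_force: 0.0
```

Emit:
arm_command(targets=[{"twist": [0, 0, 0], "linear": [0, 0, 0], "gripper": 1}, {"twist": [0, 0, 0], "linear": [0, 0, 0], "gripper": 1}, {"twist": [0, 0, 0], "linear": [0, 0, 0], "gripper": 1}, {"twist": [0, 0, 0], "linear": [0, 0, 0], "gripper": 1}, {"twist": [0, 0, 0], "linear": [0, 0, 0], "gripper": 1}, {"twist": [0, 0, 0], "linear": [0, 0, 0], "gripper": 1}, {"twist": [0, 0, 0], "linear": [0, 0, 0], "gripper": 1}, {"twist": [0, 0, 0], "linear": [0, 0, 0], "gripper": 1}, {"twist": [0, 0, 0], "linear": [0, 0, 0], "gripper": 1}, {"twist": [0, 0, 0], "linear": [0, 0, 0], "gripper": 1}])

```text
time_s: 15.4
eef_pos: [0.5935, 0.1329, 0.1487]
eef_rot: [3.112, -0.433, 0.0]
ft_force: [-1.1, -0.4, -0.1]
gripper_width: -0.003
grip_force: 0.0
```

Emit:
arm_command(targets=[{"twist": [0, 0, 0], "linear": [0, 0, 0], "gripper": 1}, {"twist": [0, 0, 0], "linear": [0, 0, 0], "gripper": 1}, {"twist": [0, 0, 0], "linear": [0, 0, 0], "gripper": 1}, {"twist": [0, 0, 0], "linear": [0, 0, 0], "gripper": 1}, {"twist": [0, 0, 0], "linear": [0, 0, 0], "gripper": 1}, {"twist": [0, 0, 0], "linear": [0, 0, 0], "gripper": 1}, {"twist": [0, 0, 0], "linear": [0, 0, 0], "gripper": 1}, {"twist": [0, 0, 0], "linear": [0, 0, 0], "gripper": 1}, {"twist": [0, 0, 0], "linear": [0, 0, 0], "gripper": 1}, {"twist": [0, 0, 0], "linear": [0, 0, 0], "gripper": 1}])

```text
time_s: 16.4
eef_pos: [0.5936, 0.1329, 0.1487]
eef_rot: [-3.112, 0.433, -0.0]
ft_force: [0.1, -0.1, -0.4]
gripper_width: -0.009
grip_force: 0.0
```

Tips at (427,285), just above the orange lid (417,310), and nothing has shifted. The dwell is done, so I hand the job in.

```bash
python3 -c "from plant import robot; print(robot.finish_job())"
```

```text
the job is handed in; nothing more can be done
None
```

I pointed at the red-lidded cup, the brown dropper bottle and the orange-lidded vial in that order, held each for over two seconds, and handed the job in still pointing at the vial; nothing looked touched or shifted in the pictures, and no verdict came back.

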